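# Lock the cam coupling onto the fume filter box

### The arm

A 6-joint arm with a two-finger parallel gripper is mounted at the origin on a cart in front of the work surface, level with it; the furniture and walls round the work are solid. World frame = base frame: x ahead of the robot, y to its left, z up, the work surface at z = 0. Lengths are in m, angles in rad, forces in N, time in s.
With the tool pointing down it reaches from about 0.325 to 0.875 m from the base axis. Payload 4.4 kg.
Tool frame: the origin (TCP) lies on the centre line of the jaws, within the pads' length; the fingertips stand 11 mm ahead of it and the grasp point (between the pads) lies 8 mm behind it; z points along the fingers, y is the line along which they close (so a half turn about z gives the same grasp; the last joint's range is limited). The gripper opens to 85 mm and grips with 20 to 120 N. Pads are 22 mm wide; open, the fingers measure 114 mm over their backs; the gripper's body (76 mm by 85 mm) begins 54 mm behind the grasp point. The pads swing forward as they close: fully open they stand 13 mm farther back than shut.
Start: joints at [1.054, 0.207, 1.542, -0, 1.393, -0.15], TCP at [0.206, 0.537, 0.242] pointing down, gripper open.
Joint ranges: [-2.73, 2.73], [-0.86, 2.22], [0.23, 2.46], [-1.11, 4.25], [0.08, 2.63], [-2.82, 2.82]. Speed limits (rad/s): [2.79, 2.79, 3.14, 3.14, 3.14, 3.14].

### API

Orientations are given as a unit quaternion [w, x, y, z].
In Python, from station import env gives the robot as it stands.
- The arm moves only by the shell command python3 drive.py 'ROWS' [OPENING] [FORCE]. ROWS is rows parted by semicolons, their numbers by spaces, 1 to 12 of them, each of 6 numbers: dx, dy, dz in m, then a rotation vector rx, ry, rz in rad; each row is the pose to reach, as a shift and turn from the pose commanded when the command began, along the tool's axes at that moment; what a row does not reach only later rows make up. A row lasts 1/10 s, in which the tool goes at most 0.05 m and 0.15 rad, less where a joint would pass 70% of its speed; a pose out of reach is approached as far as the arm can. OPENING is the finger opening in m, set as the command begins (- or left out keeps the last). The fingers move at their own pace and stop on an object; FORCE is the grip in N (left out, the last holds). Time passes only in rows, so rows that do not move let the fingers close. It prints the time, the measured TCP pose, the force, the opening and the grip force at its end.
- env.read_state(): the state, without advancing time (a new reading comes with each control period).
- env.read_camera(name): name is "side" or "top" or "wrist"; returns a dict with "pixels" (384x512x3 uint8, blue, green, red), "fx", "fy", "cx", "cy" (pixels), "world_from_camera" (4x4, takes a point from camera to world coordinates); the wrist camera has in their place "mount" (4x4, takes a point from camera to tool coordinates, whose origin is the TCP and whose axes are the flange's). Camera axes: x right, y up, looking along -z (the intrinsics and any distortion apply to the point x, -y, -z); pixel columns grow to the right and rows downward; lengths in m; the calibration is good to about 2 mm. A picture is of the moment at which its call begins: read the wrist's pose just before it. There is no depth.
- env.hand_in(): hands the job in; it is judged then, once.
The state is a dict: "clock": time; "joints": joint angles; "joint_vel": joint speeds; "tau": joint torques, N m; "eef_pos": TCP position; "tcp_rot": TCP orientation; "ft_force": force on the tool from outside, world axes, zero at the start; "wrist_torque": the same for the moment, N m; "grip_width": finger opening in m; "grip_force": force on a finger pad.
Only numpy, scipy, OpenCV 4.12 (cv2) and the standard library are available. Lean on these libraries where they do the work, as an engineer would, in place of code of your own. Each camera call takes 0.05 s, during which the arm holds its last target. There are 200 camera calls.

### The job

Push the orange coupling with the two steel cam arms, mouth down, fully home onto the grooved metal adaptor on top of the grey fume filter box while both arms are still raised. Then swing its two cam arms fully down, one after the other, and let go; leave the plain grey cap where it stands.

Things in the scene. Friction and masses are not known exactly. Their poses are not given: they have to be found in the camera images.
- coupling: Loose orange cup, 0.21 kg, mouth down, 52 mm high. Origin: centre of the mouth's underside, z up the axis. Outside 52 mm wide (56 at the rim), bore 44 mm wide, 33 deep. Round black grip knob on top, 28 to 32 mm wide, z = 37 to 52 mm. Cam arms on its own +y (a) and -y (b) sides, hinge pins at y = +30 and -30 mm, z = 20 mm; its x sides are free for the fingers.
- cam_arm_a (a joint): Steel arm on the coupling's +y side, 14 mm wide, 5 thick, 46 long from its pin. Angle, rad: 0 = outward, 30 deg above level (starts 0 to 0.4); 0.52 = level; 1.75 = fully down, 70 deg below level, at its stop. Stays where left (friction 0.05 N m). To close: press straight down with shut fingers about 22 mm outside the pin till the tips are 30 mm below the pin.
- cam_arm_b (a joint): The same kind of arm on the coupling's -y side, same angles. When an arm goes down, a nose on it enters the adaptor's groove, only if the coupling is home.
- adaptor_seat (a point): Centre of the top of the flange (62 mm wide) on which the coupling's rim rests when home, 72 mm above the worktop, on the fixed grey filter box (110 x 110 mm, lid 45 mm high). From here the upright grooved adaptor rises 32 mm: 40 mm wide, its top 5 mm tapered to 28 mm. Any turn of the coupling about the adaptor's axis is right.
- plain_cap: Loose grey cap with a black knob, same size as the coupling (52 mm wide, 52 mm high) but without arms: a bystander, not to be moved. Origin: centre of its underside.

How it is judged:
By the outcome, as a careful person would: the job done as asked, in the order asked, and still so for the second after the job is handed in, with the robot touching nothing.
It also fails if it takes over 50 s, if anything falls off the work surface, if the arm or the gripper's body presses on something with over 40 N, if the wrist force passes 120 N, or if a joint passes its speed limit or range.

## Working session

There is one attempt and no reset: what is moved stays moved. The work goes in short steps, Python scripts to look and compute and a shell command to move; the robot and the scene stay as the last step left them, time stands still between calls to the robot, and variables do not carry over. Pictures are saved under pics/ and viewed, at most 10 in all, crops included, and the job is handed in when it is done.

```bash
ls; mkdir -p pics
cat > h.py <<'E'
import numpy as np, cv2
from station import env
from scipy.spatial.transform import Rotation as R
def cam(n):
    c=env.read_camera(n); return c
def ray(c,u,v,W=None):
    W=c["world_from_camera"] if W is None else W
    W=np.array(W)
    d=np.array([(u-c["cx"])/c["fx"],-(v-c["cy"])/c["fy"],-1.0])
    return W[:3,3],W[:3,:3]@d
def onplane(c,u,v,z,W=None):
    o,d=ray(c,u,v,W); return o+d*(z-o[2])/d[2]
def proj(c,p,W=None):
    W=np.array(c["world_from_camera"] if W is None else W)
    q=W[:3,:3].T@(np.array(p)-W[:3,3]); return c["cx"]+c["fx"]*q[0]/-q[2], c["cy"]-c["fy"]*q[1]/-q[2]
def wristW(c,s):
    T=np.eye(4); q=s["tcp_rot"]; T[:3,:3]=R.from_quat([q[1],q[2],q[3],q[0]]).as_matrix(); T[:3,3]=s["eef_pos"]
    return T@np.array(c["mount"])
E
python3 - <<'E'
from h import *
s=env.read_state(); print(s)
a=cam("top");b=cam("side");
for c in(a,b): print({k:v for k,v in c.items() if k!="pixels"})
np.save("top.npy",a["pixels"]);np.save("side.npy",b["pixels"])
cv2.imwrite("pics/top.png",a["pixels"]);cv2.imwrite("pics/side.png",b["pixels"])
E
```

```text
drive.py
pics
station.py
{'clock': 0.0, 'joints': array([ 1.05447760e+00,  2.07445950e-01,  1.54299066e+00,  1.30160621e-05,
        1.39349563e+00, -1.50498978e-01]), 'joint_vel': array([-0.00119296, -0.001009  ,  0.00103829,  0.00147932,  0.0006136 ,
        0.0005    ]), 'tau': array([ 4.48114463e-05, -3.83040047e+01, -2.91594923e+01, -1.12175328e-04,
        1.06881891e-02, -3.35424573e-06]), 'eef_pos': array([0.2053194 , 0.53629324, 0.2410936 ]), 'tcp_rot': array([-3.88885593e-04,  1.81892685e-01,  9.83317692e-01, -1.10327932e-03]), 'ft_force': array([0.70765088, 0.19889644, 0.32016071]), 'wrist_torque': array([0.00336527, 0.01138783, 0.03764646]), 'grip_force': 0.0, 'grip_width': 0.08521613810673134}
{'fx': 380.56380582433593, 'fy': 380.56380582433593, 'cx': 255.18183805063532, 'cy': 186.7712164431918, 'world_from_camera': array([[-0.00685257,  0.99489239, -0.10070837,  0.42134856],
       [-0.99995102, -0.00609834,  0.00779522, -0.06408336],
       [ 0.00714125,  0.10075686,  0.99488545,  0.92526804],
       [ 0.        ,  0.        ,  0.        ,  1.        ]])}
{'fx': 362.2034742683981, 'fy': 362.2034742683981, 'cx': 250.1133155635208, 'cy': 193.90913295447507, 'world_from_camera': array([[-0.99857671, -0.00123281,  0.05332014,  0.55371518],
       [ 0.04836818, -0.44219747,  0.89561259,  0.74194448],
       [ 0.02247391,  0.89691687,  0.44162772,  0.45028169],
       [ 0.        ,  0.        ,  0.        ,  1.        ]])}
```

View pics/top.png

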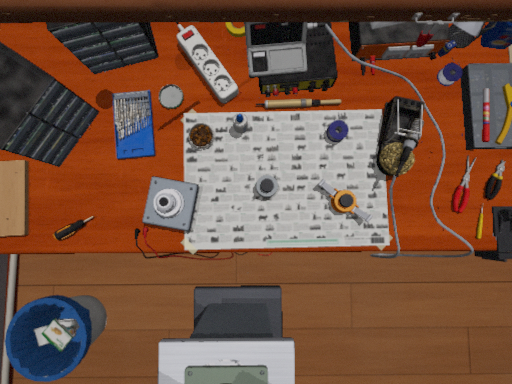

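View pics/side.png

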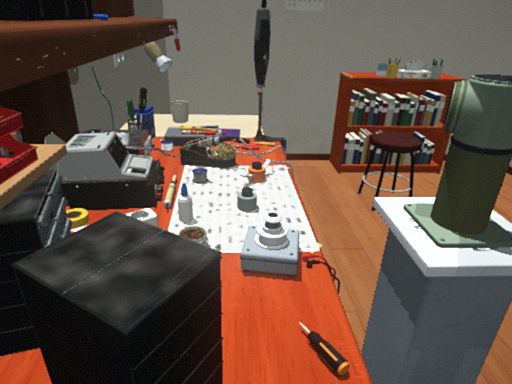

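The top view shows the coupling at about (344,201) with arms running upper-left to lower-right, the cap at (265,187), and the adaptor at (168,203). Next I'll zoom in.

Run:
```python
from h import *
a=np.load("top.npy");b=np.load("side.npy")
A=cv2.resize(a[165:240,300:400],None,fx=4,fy=4,interpolation=2)
B=cv2.resize(a[165:240,125:225],None,fx=4,fy=4,interpolation=2)
C=cv2.resize(b[150:212,225:308],(400,298),interpolation=2)
D=cv2.resize(b[200:287,225:341],(400,300),interpolation=2)[:298]
cv2.imwrite("pics/crop.png",np.vstack([np.hstack([A,B]),np.hstack([C,D])])[:598])
```

```text
(no output)
```

View pics/crop.png

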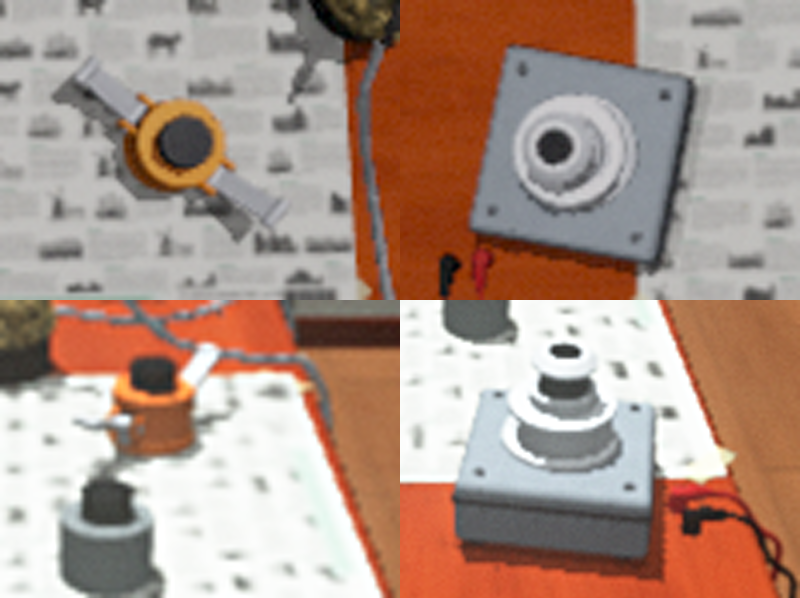

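The crop shows the coupling knob at about top px (346,200), its arm tips at (322.5,184) and (368,219), the flange centred at (168.6,203), and the adaptor's top hole at (163.5,201.8).

```bash
python3 - <<'E'
from h import *
s=env.read_state()
c=cam("top");p=c["pixels"]; d=cam("side");q=d["pixels"]
def f(*a): return np.round(onplane(c,*a),4)
print("knob",f(346,200.25,.052),"flange",f(168.6,203,.072),"adtop",f(163.5,201.75,.104),"cap knob",f(266,186,.052))
hsv=cv2.cvtColor(p,cv2.COLOR_BGR2HSV); m=cv2.inRange(hsv,(8,120,120),(22,255,255)); m[:, :325]=0;m[:,365:]=0;m[:185]=0;m[220:]=0
print(cv2.minEnclosingCircle(cv2.findNonZero(m)))
k=cv2.inRange(hsv,(0,0,0),(180,255,70)); k[:, :336]=0;k[:,356:]=0;k[:190]=0;k[211:]=0
n,l,st,ce=cv2.connectedComponentsWithStats(k);print(st,ce); i=1+st[1:,4].argmax();print("knob",f(*ce[i],.052))
t1=f(322.5,183.75,.04);t2=f(368,218.75,.04);v=t1-t2;print(t1,t2,np.degrees(np.arctan2(v[1],v[0])))
# side view predictions
for P in ([*onplane(c,346,200.25,.052)],[*onplane(c,168.6,203,.072)],[*onplane(c,163.5,201.75,.104)]): print(np.round(proj(d,P),1))
j=s["eef_pos"];qq=s["tcp_rot"];print(R.from_quat([qq[1],qq[2],qq[3],qq[0]]).as_matrix().round(3))
E
cat >> h.py <<'E'
def togo(p,yaw=None):
    "tool-axes shift to world p and rz to bring tool y to world yaw"
    s=env.read_state(); q=s["tcp_rot"]; M=R.from_quat([q[1],q[2],q[3],q[0]]).as_matrix()
    y=np.arctan2(M[1,1],M[0,1]); r=0 if yaw is None else -((yaw-y+np.pi/2)%np.pi-np.pi/2)
    print("shift",(M.T@(np.array(p)-s["eef_pos"])).round(4),"rz",round(r,3),"yaw",round(y,3),"at",s["eef_pos"].round(4),"j",s["joints"].round(2),"F",s["ft_force"].round(1),"t",s["clock"])
E
R1='-.546 -.665 .04 0 0 1.876'
python3 drive.py '-.546 -.665 .04 0 0 1.876;-.546 -.665 .04 0 0 1.876;-.546 -.665 .04 0 0 1.876;-.546 -.665 .04 0 0 1.876;-.546 -.665 .04 0 0 1.876;-.546 -.665 .04 0 0 1.876;-.546 -.665 .04 0 0 1.876;-.546 -.665 .04 0 0 1.876;-.546 -.665 .04 0 0 1.876;-.546 -.665 .04 0 0 1.876;-.546 -.665 .04 0 0 1.876;-.546 -.665 .04 0 0 1.876'
python3 -c "
from h import *
togo([.477,-.280,.2],-.672)"
```

```text
clock: 1.4
eef_pos: [0.3953, -0.0338, 0.2146]
tcp_rot: [0.0, 0.885, 0.466, 0.001]
ft_force: [0.7, 0.8, 1.1]
grip_width: 0.0853
grip_force: 0.0
shift [-0.1567  0.2067  0.0147] rz 0.07 yaw -0.602 at [ 0.3953 -0.0338  0.2146] j [-0.3  -0.17  1.98  0.    1.33  0.3 ] F [0.7 0.8 1.1] t 1.4
```

```bash
python3 drive.py '-.157 .207 .015 0 0 .07;-.157 .207 .015 0 0 .07;-.157 .207 .015 0 0 .07;-.157 .207 .015 0 0 .07;-.157 .207 .015 0 0 .07;-.157 .207 .015 0 0 .07;-.157 .207 .015 0 0 .07;-.157 .207 .015 0 0 .07'
python3 - <<'E'
from h import *
togo([.477,-.280,.2],-.672)
s=env.read_state();c=cam("wrist");W=wristW(c,s)
np.savez("w1.npz",W=W,**c);print(c["mount"],{k:c[k] for k in("fx","cx","cy")})
p=c["pixels"].copy()
for P in ([.477,-.280,.052],):
    u,v=proj(c,P,W);print(u,v)
cv2.imwrite("pics/w1.png",p)
E
```

```text
clock: 2.2
eef_pos: [0.478, -0.2764, 0.1989]
tcp_rot: [-0.001, 0.899, 0.438, -0.0]
ft_force: [0.0, 0.1, 0.1]
grip_width: 0.0858
grip_force: 0.0
shift [-0.0034  0.0014 -0.0011] rz 0.007 yaw -0.665 at [ 0.478  -0.2764  0.1989] j [-0.68  0.2   1.64  0.    1.3  -0.02] F [0.  0.1 0.1] t 2.2
[[ 6.54744653e-04  9.65605018e-01  2.60012538e-01  6.70668678e-02]
 [ 9.99998923e-01 -2.90785827e-04 -1.43823716e-03 -9.36376585e-05]
 [-1.31316106e-03  2.60013200e-01 -9.65604169e-01 -1.31585894e-01]
 [ 0.00000000e+00  0.00000000e+00  0.00000000e+00  1.00000000e+00]] {'fx': 342.1477361984756, 'cx': 254.2583132620357, 'cy': 189.56238361482997}
255.94278870256753 184.50498993925774
```

View pics/w1.png

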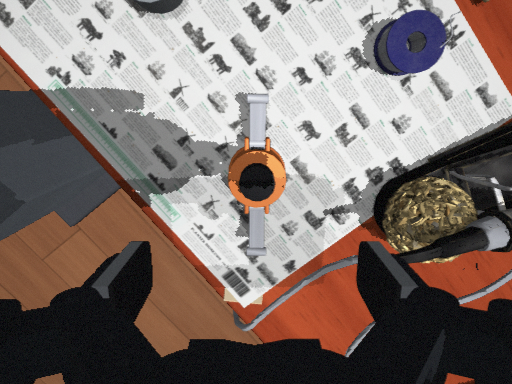

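The wrist view shows the coupling nearly aligned with the tool: knob at (257,182), arm tips at (258.5,97) and (257,254).

Run:
```python
from h import *
c=dict(np.load("w1.npz"));W=c["W"];p=c["pixels"]
hsv=cv2.cvtColor(p,cv2.COLOR_BGR2HSV)
k=cv2.inRange(hsv,(0,0,0),(180,255,50));m=np.zeros_like(k);m[155:210,230:285]=k[155:210,230:285]
n,l,st,ce=cv2.connectedComponentsWithStats(m);i=1+st[1:,4].argmax();print(st[i],ce[i],onplane(c,*ce[i],.052,W))
o=cv2.inRange(hsv,(5,120,80),(22,255,255));o[:150]=0;o[205:]=0;o[:,:220]=0;o[:,295:]=0
x,y,w,h=cv2.boundingRect(o);print(x,y,w,h, onplane(c,x+w/2,178,.03,W))
a,b=onplane(c,258.5,97,.043,W),onplane(c,257,254,.043,W);d=a-b;print(a,b,np.arctan2(d[1],d[0])-np.pi/2)
togo(np.r_[onplane(c,*ce[i],.052,W)[:2],.02],np.arctan2(d[1],d[0])-np.pi/2)
```

```text
[ 239  163   35   38 1032] [256.25775194 181.66860465] [ 0.47871586 -0.27823071  0.052     ]
228 150 58 55 [ 0.47811802 -0.28025906  0.03      ]
[ 0.52231302 -0.22538109  0.043     ] [ 0.4359673  -0.33419851  0.043     ] -0.6707598445975113
shift [-0.0015  0.0022  0.1792] rz 0.007 yaw -0.664 at [ 0.4781 -0.276   0.1992] j [-0.68  0.2   1.64  0.    1.3  -0.02] F [-0.4  0.3 -0.4] t 2.25
```

```bash
python3 drive.py '-.002 .002 .05 0 0 .007;-.002 .002 .1 0 0 .007;-.002 .002 .14 0 0 .007;-.002 .002 .16 0 0 .007;-.002 .002 .175 0 0 .007;-.002 .002 .179 0 0 .007;-.002 .002 .179 0 0 .007'
python3 drive.py '0 0 0 0 0 0;0 0 0 0 0 0;0 0 0 0 0 0;0 0 0 0 0 0;0 0 0 0 0 0;0 0 0 0 0 0;0 0 0 0 0 0;0 0 0 0 0 0' 0.04 60
```

```text
clock: 2.95
eef_pos: [0.4793, -0.28, 0.021]
tcp_rot: [0.0, 0.9, 0.435, 0.0]
ft_force: [-0.6, -0.2, 0.7]
grip_width: 0.0854
grip_force: 0.0
clock: 3.75
eef_pos: [0.4799, -0.2812, 0.0225]
tcp_rot: [0.001, 0.901, 0.434, 0.001]
ft_force: [-1.9, 1.8, 7.1]
grip_width: 0.0507
grip_force: 63.2
```

```bash
python3 drive.py '0 0 -.03 0 0 0;0 0 -.07 0 0 0;0 0 -.11 0 0 0;0 0 -.15 0 0 0;0 0 -.15 0 0 0;0 0 -.15 0 0 0'
python3 - <<'E'
from h import *
togo([.4725,.1245,.17])
s=env.read_state();c=cam("wrist");W=wristW(c,s);np.savez("w2.npz",W=W,**c)
d=cam("side");e=cam("top")
cv2.imwrite("pics/w2.png",np.vstack([np.hstack([c["pixels"][:,100:400],cv2.resize(d["pixels"][100:200,205:305],(384,384))])]))
E
```

```text
clock: 4.35
eef_pos: [0.4794, -0.281, 0.1718]
tcp_rot: [0.001, 0.901, 0.434, 0.001]
ft_force: [-1.3, 0.2, -3.4]
grip_width: 0.0507
grip_force: 64.1
shift [ 0.313  -0.2579  0.001 ] rz 0 yaw -0.672 at [ 0.4794 -0.281   0.1718] j [-0.69  0.23  1.66 -0.    1.24 -0.01] F [-1.3  0.2 -3.4] t 4.35
```

View pics/w2.png

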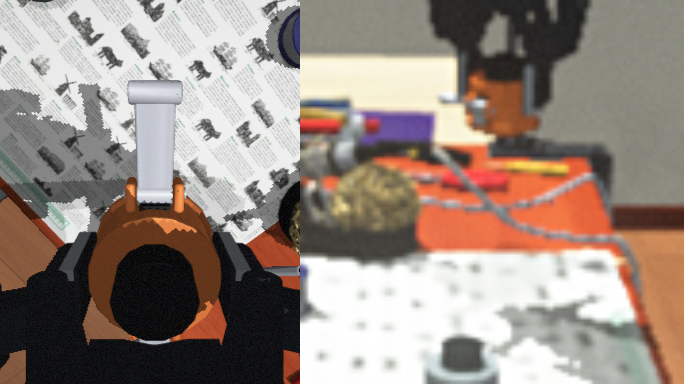

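Coupling is held upright, with the knob centred at about (255,293) in the wrist frame. I'll stop 9 cm short of the adaptor to measure it.

```bash
python3 drive.py '.035 -.035 0 0 0 0;.065 -.07 0 0 0 0;.1 -.105 0 0 0 0;.13 -.145 0 0 0 0;.155 -.185 0 0 0 0;.18 -.22 0 0 0 0;.205 -.245 0 0 0 0;.22 -.258 0 0 0 0;.222 -.258 0 0 0 0;.222 -.258 0 0 0 0'
python3 - <<'E'
from h import *
togo([.4725,.1245,.17])
s=env.read_state();c=cam("wrist");W=wristW(c,s);np.savez("w3.npz",W=W,**c)
for z in(.072,.104):print(proj(c,[.4725,.1245,z],W))
# knob offset in tool
C=dict(np.load("w2.npz"));M=C["mount"]
print("knob in tool",onplane(C,255,293,-.0295,M), onplane(c,255,293,-.0295,M))
cv2.imwrite("pics/w3.png",c["pixels"])
E
```

```text
clock: 5.5
eef_pos: [0.4145, 0.0539, 0.1692]
tcp_rot: [-0.0, 0.9, 0.435, -0.001]
ft_force: [0.6, -0.3, -1.6]
grip_width: 0.0503
grip_force: 64.1
shift [ 0.0913  0.0016 -0.001 ] rz 0 yaw -0.671 at [0.4145 0.0539 0.1692] j [-0.08 -0.06  1.98 -0.    1.22  0.59] F [ 0.6 -0.3 -1.6] t 5.5
(np.float64(256.8440596221188), np.float64(56.99796348272454))
(np.float64(257.2545720478273), np.float64(50.30887533832919))
knob in tool [ 0.00354441  0.00032209 -0.0295    ] [ 0.00354441  0.00032209 -0.0295    ]
```

View pics/w3.png

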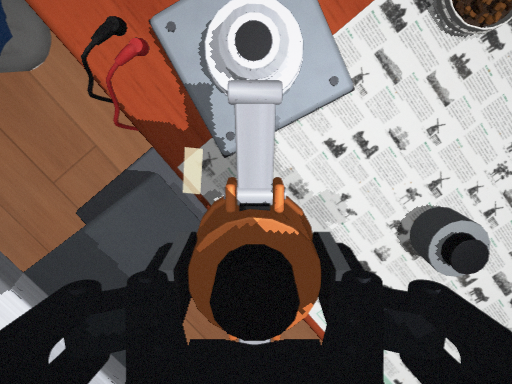

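The wrist view shows the adaptor's hole at about (254,41) and the flange centre at about (253.5,47), roughly 8 px from prediction. I'll refine using all three views.

Run:
```python
from h import *
c=dict(np.load("w3.npz"))
for z,uv in((.072,(253.5,47)),(.104,(254,41))): print("wrist",onplane(c,*uv,z,c["W"]))
t=np.load("top.npy");s=np.load("side.npy");ct=cam("top");cs=cam("side")
# dark hole centroids (z=.104) and flange bright ellipses (z=.072)
def blob(im,box,thr):
    x0,y0,x1,y1=box;g=cv2.cvtColor(im,cv2.COLOR_BGR2GRAY)[y0:y1,x0:x1]
    g=cv2.resize(g,None,fx=4,fy=4,interpolation=2);m=(g<thr).astype(np.uint8)
    n,l,st,ce=cv2.connectedComponentsWithStats(m);i=1+st[1:,4].argmax();print(st[i]/4);return ce[i]/4-.375+[x0,y0]
h=blob(t,(156,194,171,209),90);print("top hole",h,onplane(ct,*h,.104))
h2=blob(s,(262,207,282,218),110);print("side hole",h2,onplane(cs,*h2,.104))
hw=blob(c["pixels"],(225,10,280,70),70);print("wrist hole",hw,onplane(c,*hw,.104,c["W"]))
g=cv2.cvtColor(t,cv2.COLOR_BGR2HSV)[180:226,145:192]
print("V row203",g[23,:,2],"S",g[23,:,1]);print("V col168",g[:,23,2])
```

```text
wrist [0.47448096 0.13037068 0.072     ]
wrist [0.47400578 0.12921121 0.104     ]
[  3.5    3.75   8.5    8.25 213.  ]
top hole [163.16607981 201.31073944] [0.47417702 0.12818031 0.104     ]
[ 7.    6.25  8.25  3.5  93.75]
side hole [272.52766667 214.43166667] [0.47258773 0.13015811 0.104     ]
[  10.5    11.25   36.     39.   4370.25]
wrist hole [252.94574824  40.18939849] [0.47381421 0.12987337 0.104     ]
V row203 [144 123 141 149 148 149 149 150 174 202 189 160 182 189 120  47  46  47
  48  47  46  45 101 174 194 175 174 158 142 165 134 168 190 204 201 187
 166 181 172 145 153 154 155 155 155 155 151] S [168  31  24  26  21  22  22  24  12   5   3   6   4   5   6  27  11  33
  16  16  28  23   3   4   3  10   9   6   7   6   8   8   5   4   4   4
   8   7   9  18  22  20  21  25  23  21  22]
V col168 [147 151 153 150 152 154 150 152 162 194 203 204 204 194 181 177 181 192
 200 178 161 147 148 174 194 191 170 164 156 133 101  95 153 194 202 197
 138 101 113 146 151 152 154 154 152 144]
```

```bash
python3 drive.py '.04 0 0 0 0 0;.08 0 0 0 0 0;.0936 0 0 0 0 0;.0936 0 0 0 0 0;.0936 0 .02 0 0 0;.0936 0 .035 0 0 0;.0936 0 .045 0 0 0;.0936 0 .05 0 0 0;.0936 0 .054 0 0 0;.0936 0 .054 0 0 0'
python3 -c "
from h import *
togo([.4726,.1274,.0945]);print(env.read_state()['wrist_torque'])"
```

```text
clock: 6.65
eef_pos: [0.4732, 0.1266, 0.1162]
tcp_rot: [0.0, 0.901, 0.434, -0.0]
ft_force: [0.6, 0.4, -1.9]
grip_width: 0.0504
grip_force: 64.1
shift [ 0.0002 -0.001   0.0217] rz 0 yaw -0.672 at [0.4732 0.1266 0.1162] j [ 0.08  0.17  1.86 -0.    1.1   0.76] F [ 0.6  0.4 -1.9] t 6.65
[0.00929482 0.00779838 0.03950089]
```

```bash
python3 drive.py '0 0 .005 0 0 0;0 0 .01 0 0 0;0 0 .014 0 0 0;0 0 .018 0 0 0;0 0 .02 0 0 0;0 0 .022 0 0 0;0 0 .023 0 0 0;0 0 .023 0 0 0'
python3 -c "
from h import *
togo([.4726,.1274,.0945]);print(env.read_state()['wrist_torque'])"
```

```text
clock: 7.45
eef_pos: [0.4738, 0.1275, 0.0946]
tcp_rot: [-0.0, 0.901, 0.434, 0.0]
ft_force: [-2.8, 1.5, 5.3]
grip_width: 0.0505
grip_force: 65.1
shift [-0.0008 -0.0008  0.0001] rz 0 yaw -0.672 at [0.4738 0.1275 0.0946] j [0.09 0.21 1.88 0.   1.05 0.76] F [-2.8  1.5  5.3] t 7.45
[0.28048502 0.50753392 0.0166882 ]
```

```bash
python3 drive.py '0 0 .001 0 0 0;0 0 .002 0 0 0;0 0 .003 0 0 0;0 0 .004 0 0 0;0 0 .004 0 0 0'
python3 -c "
from h import *
togo([.4726,.1274,.0945]);print(env.read_state()['wrist_torque'])
d=cam('side');c=cam('top');cv2.imwrite('pics/s4.png',np.hstack([cv2.resize(d['pixels'][180:280,222:322],(400,400),interpolation=2),cv2.resize(c['pixels'][160:240,125:205],(400,400),interpolation=2)]))"
```

```text
clock: 7.95
eef_pos: [0.4738, 0.1276, 0.0944]
tcp_rot: [-0.0, 0.901, 0.435, -0.0]
ft_force: [-14.0, 0.0, 31.3]
grip_width: 0.0506
grip_force: 68.5
shift [-0.0009 -0.0008 -0.0001] rz 0 yaw -0.671 at [0.4738 0.1276 0.0944] j [0.09 0.21 1.88 0.   1.06 0.76] F [-14.    0.   31.3] t 7.95
[ 0.04192676  2.45624226 -0.07728409]
```

View pics/s4.png

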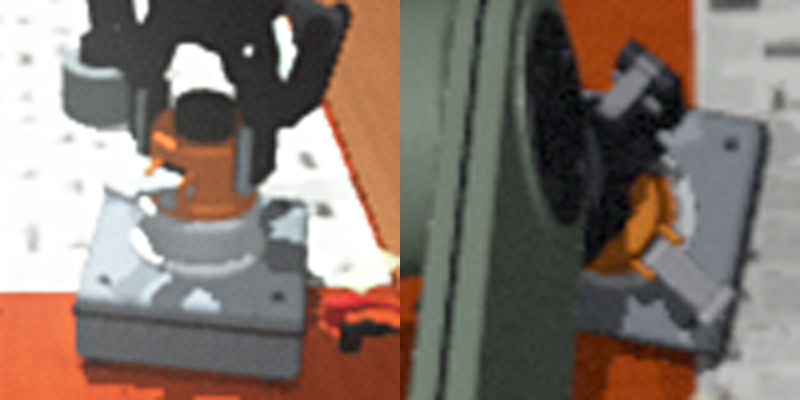

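31 N with no further travel, at the expected height, so it's seated on the flange. Side view agrees: the orange rim sits on the flange with the arms up. I'll relax, release and rise.

```bash
python3 drive.py '0 0 -.003 0 0 0;0 0 -.004 0 0 0;0 0 -.004 0 0 0'
python3 drive.py '0 0 0 0 0 0;0 0 0 0 0 0;0 0 0 0 0 0;0 0 0 0 0 0;0 0 -.02 0 0 0;0 0 -.06 0 0 0;0 0 -.1 0 0 0;-.04 0 -.11 0 0 0;-.04 0 -.11 0 0 0;-.04 0 -.11 0 0 0' 0.085
python3 - <<'E'
from h import *
s=env.read_state();c=cam("wrist");W=wristW(c,s);np.savez("w5.npz",W=W,**c);togo([.4422,.0888,.16])
print(proj(c,[.474,.129,.124],W));cv2.imwrite("pics/w5.png",c["pixels"])
E
```

```text
clock: 8.35
eef_pos: [0.4739, 0.1275, 0.0945]
tcp_rot: [-0.0, 0.901, 0.434, 0.0]
ft_force: [-3.7, 1.7, 9.6]
grip_width: 0.0506
grip_force: 65.6
clock: 9.35
eef_pos: [0.4485, 0.0955, 0.2035]
tcp_rot: [0.0, 0.901, 0.434, 0.0]
ft_force: [0.8, -0.3, -0.8]
grip_width: 0.0849
grip_force: 0.0
shift [-0.0093 -0.0005  0.043 ] rz 0 yaw -0.673 at [0.4484 0.0958 0.203 ] j [ 0.02 -0.01  1.86  0.    1.29  0.69] F [-0.1  0.1 -0.1] t 9.4
(np.float64(252.3102844258181), np.float64(139.51318099880692))
```

View pics/w5.png

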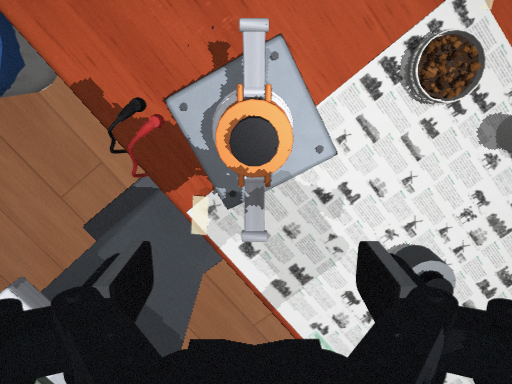

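The knob is at (254.5,141), upright and where expected, and both arms are raised (tips at (254,25) and (256,237)). Now I'll shut the fingers and press the near arm.

```bash
python3 drive.py '-.0095 0 0 0 0 0;-.0095 0 0 0 0 0;-.0095 0 0 0 0 0;-.0095 0 0 0 0 0;-.0095 0 .02 0 0 0;-.0095 0 .04 0 0 0;-.0095 0 .05 0 0 0;-.0095 0 .06 0 0 0;-.0095 0 .06 0 0 0' 0 20
python3 -c "
from h import *
togo([.4422,.0888,.073])"
```

```text
clock: 10.3
eef_pos: [0.4418, 0.0884, 0.1422]
tcp_rot: [-0.001, 0.901, 0.434, -0.001]
ft_force: [-0.3, -0.3, -0.4]
grip_width: -0.0002
grip_force: 0.0
shift [0.0007 0.0002 0.0692] rz 0 yaw -0.672 at [0.4418 0.0884 0.1422] j [ 0.    0.06  1.94 -0.    1.15  0.68] F [-0.3 -0.3 -0.4] t 10.3
```

```bash
python3 drive.py '0 0 .01 0 0 0;0 0 .018 0 0 0;0 0 .025 0 0 0;0 0 .032 0 0 0;0 0 .039 0 0 0;0 0 .045 0 0 0;0 0 .05 0 0 0;0 0 .054 0 0 0;0 0 .058 0 0 0;0 0 .06 0 0 0;0 0 .06 0 0 0'
python3 -c "
from h import *
togo([.4422,.0888,.073])"
```

```text
clock: 11.4
eef_pos: [0.4423, 0.0877, 0.0831]
tcp_rot: [0.0, 0.901, 0.435, -0.001]
ft_force: [-2.4, -3.5, 4.3]
grip_width: -0.0001
grip_force: 2.6
shift [ 0.0008 -0.0007  0.0101] rz 0 yaw -0.672 at [0.4423 0.0877 0.0831] j [ 0.    0.15  1.98 -0.    1.01  0.68] F [-2.4 -3.5  4.3] t 11.4
```

```bash
python3 drive.py '0 0 .003 0 0 0;0 0 .006 0 0 0;0 0 .009 0 0 0;0 0 .011 0 0 0;0 0 .012 0 0 0;0 0 .012 0 0 0'
python3 -c "
from h import *
togo([.4422,.0888,.073])"
```

```text
clock: 12.0
eef_pos: [0.4422, 0.0883, 0.071]
tcp_rot: [-0.0, 0.901, 0.434, -0.0]
ft_force: [-1.2, -1.7, 2.2]
grip_width: -0.0003
grip_force: 1.5
shift [ 0.0004 -0.0004 -0.002 ] rz 0 yaw -0.672 at [0.4422 0.0883 0.071 ] j [ 0.    0.17  1.98 -0.    0.99  0.68] F [-1.2 -1.7  2.2] t 12.0
```

```bash
python3 drive.py '0 0 .003 0 0 0;0 0 .003 0 0 0;.001 0 .003 0 0 0;.002 0 .003 0 0 0;.003 0 .003 0 0 0;.003 0 .003 0 0 0'
python3 -c "
from h import *
togo([.4422,.0888,.073])"
```

```text
clock: 12.6
eef_pos: [0.4437, 0.0901, 0.0681]
tcp_rot: [0.0, 0.901, 0.435, -0.001]
ft_force: [-3.6, -5.4, 2.5]
grip_width: -0.0002
grip_force: 3.3
shift [-0.0019 -0.0004 -0.0049] rz 0 yaw -0.671 at [0.4437 0.0901 0.0681] j [ 0.01  0.18  1.98 -0.    0.98  0.68] F [-3.6 -5.4  2.5] t 12.6
```

```bash
python3 drive.py '.001 0 0 0 0 0;.002 0 0 0 0 0;.002 0 0 0 0 0'
python3 -c "
from h import *
togo([.4422,.0888,.073])"
```

```text
clock: 12.9
eef_pos: [0.4438, 0.0903, 0.068]
tcp_rot: [0.001, 0.9, 0.435, -0.003]
ft_force: [-6.7, -10.1, 5.5]
grip_width: -0.0002
grip_force: 6.3
shift [-0.0022 -0.0003 -0.005 ] rz 0 yaw -0.67 at [0.4438 0.0903 0.068 ] j [ 0.01  0.19  1.98 -0.01  0.98  0.69] F [ -6.7 -10.1   5.5] t 12.9
```

Hard stop reached, so this arm is fully down. I'll back off, rise, and cross to the other arm.

```bash
python3 drive.py '-.006 0 0 0 0 0;-.006 0 -.03 0 0 0;-.006 0 -.07 0 0 0;-.006 0 -.11 0 0 0;.04 0 -.12 0 0 0;.08 0 -.12 0 0 0;.099 0 -.12 0 0 0;.099 0 -.12 0 0 0;.099 0 -.1 0 0 0;.099 0 -.08 0 0 0;.099 0 -.07 0 0 0;.099 0 -.07 0 0 0'
python3 -c "
from h import *
togo([.5063,.1697,.073])"
```

```text
clock: 14.1
eef_pos: [0.5055, 0.1692, 0.1364]
tcp_rot: [-0.001, 0.901, 0.434, -0.002]
ft_force: [-0.2, -0.7, -0.4]
grip_width: -0.0001
grip_force: 0.0
shift [0.0011 0.0005 0.0634] rz 0 yaw -0.673 at [0.5055 0.1692 0.1364] j [0.16 0.23 1.74 0.   1.17 0.83] F [-0.2 -0.7 -0.4] t 14.1
```

```bash
python3 drive.py '.001 0 .008 0 0 0;.001 0 .015 0 0 0;.001 0 .022 0 0 0;.001 0 .029 0 0 0;.001 0 .036 0 0 0;.001 0 .043 0 0 0;.001 0 .049 0 0 0;.001 0 .054 0 0 0;.001 0 .059 0 0 0;.001 0 .064 0 0 0;.001 0 .068 0 0 0;.001 0 .068 0 0 0'
python3 drive.py '-.001 0 0 0 0 0;-.002 0 0 0 0 0;-.003 0 0 0 0 0;-.003 0 0 0 0 0'
python3 drive.py '-.001 0 0 0 0 0;-.002 0 0 0 0 0;-.002 0 0 0 0 0'
```

```text
clock: 15.3
eef_pos: [0.5091, 0.1712, 0.0706]
tcp_rot: [-0.0, 0.901, 0.434, 0.001]
ft_force: [1.8, 2.0, 1.4]
grip_width: -0.0
grip_force: 1.4
clock: 15.7
eef_pos: [0.5058, 0.168, 0.0702]
tcp_rot: [-0.0, 0.901, 0.434, -0.0]
ft_force: [1.8, 1.0, 2.4]
grip_width: 0.0002
grip_force: 1.2
clock: 16.0
eef_pos: [0.5052, 0.1669, 0.0703]
tcp_rot: [-0.0, 0.901, 0.434, 0.001]
ft_force: [3.6, 3.9, -1.5]
grip_width: 0.0004
grip_force: 2.1
```

```bash
python3 drive.py '-.001 0 0.001 0 0 0;-.002 0 0.002 0 0 0;-.002 0 .002 0 0 0'
python3 drive.py '-.001 0 0 0 0 0;-.002 0 0 0 0 0;-.002 0 0 0 0 0'
```

```text
clock: 16.3
eef_pos: [0.505, 0.1663, 0.0695]
tcp_rot: [-0.001, 0.901, 0.434, 0.002]
ft_force: [2.5, 6.0, 3.1]
grip_width: 0.0
grip_force: 3.5
clock: 16.6
eef_pos: [0.5048, 0.166, 0.0697]
tcp_rot: [-0.001, 0.901, 0.434, 0.004]
ft_force: [4.4, 9.7, -0.6]
grip_width: -0.0001
grip_force: 5.4
```

Hard stop here too. I'll back off, rise and check.

```bash
python3 drive.py '.01 0 0 0 0 0;.01 0 -.03 0 0 0;.01 0 -.07 0 0 0;.01 0 -.11 0 0 0;-.04 0 -.14 0 0 0;-.08 0 -.14 0 0 0;-.095 0 -.14 0 0 0;-.095 0 -.14 0 0 0'
python3 - <<'E'
from h import *
togo([.474,.129,.2])
c=cam("wrist");d=cam("side")
cv2.imwrite("pics/w6.png",np.hstack([c["pixels"][:,60:440],cv2.resize(d["pixels"][180:280,222:322],(384,384),interpolation=2)]))
E
```

```text
clock: 17.4
eef_pos: [0.4412, 0.0877, 0.2076]
tcp_rot: [-0.0, 0.901, 0.433, -0.002]
ft_force: [0.6, -0.3, -0.2]
grip_width: 0.0003
grip_force: 0.0
shift [ 0.0527 -0.0002  0.0075] rz 0 yaw -0.675 at [0.4412 0.0877 0.2076] j [ 0.   -0.03  1.87 -0.    1.3   0.68] F [ 0.6 -0.3 -0.2] t 17.4
```

View pics/w6.png

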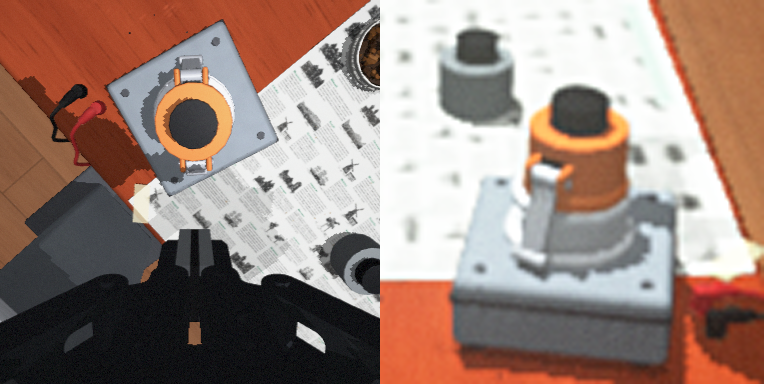

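Both arms look down, with the coupling seated and the cap in place. I'll check the tip positions against the fully-down projection, and hand in if they match.

Run:
```python
from h import *
s=env.read_state();c=cam("wrist");W=wristW(c,s);e=np.array([.622,.782])
for sg in(1,-1):
  for dn in(70,60,50):
    a=np.radians(dn);r=.03+.046*np.cos(a);P=np.r_[np.array([.474,.129])+sg*r*e,.092-.046*np.sin(a)];u,v=proj(c,P,W);print(sg,dn,round(u-60),round(v))
print(proj(c,[.474,.129,.124],W))
```

```text
1 70 193 59
1 60 193 49
1 50 193 39
-1 70 193 172
-1 60 193 181
-1 50 193 189
(np.float64(253.13458429681765), np.float64(124.95951722047909))
```

```bash
python3 -c "
from station import env
print(env.hand_in())"
```

```text
the job is handed in; nothing more can be done
None
```

The coupling is pushed fully home on the adaptor, both cam arms are swung down to their stops one after the other, the gripper is clear, and the plain cap was left where it stood; the job was handed in at about 17.5 s, with no verdict returned.

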